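# Test a rubber pad with the sprung-pin gauge and post the verdict

### The job

Take the white hand gauge out of its stand and press it straight down on the rubber pad inside the steel ring of the test block, so that its sprung pin sinks into the pad and its foot sits flush on the ring: bear down with about 10 N for a second, never more than 14 N. Put the gauge back upright in its stand, read how far its red ring has been pushed up (under 6 mm soft, 6 to 10 mm medium, over 10 mm firm) and slide the flag on the grey board to the red patch for soft, yellow for medium or green for firm. Press the pin on nothing else, and leave the bottles, tin and marker where they stand.

Things in the scene. Friction and masses are not known exactly. Their poses are not given: they have to be found in the camera images.
- gauge_grip (a point): middle of the white gauge's grip, 62 mm above the underside of its foot. Foot: steel disc 40 mm across, 5 mm thick; round barrel, 25 mm across where gripped (44 to 78 mm above the foot's underside), top at 82 mm. A 6 mm pin stands 16 mm out below the foot, sprung (0.4 N to start, plus 0.4 N per mm; the red ring's friction adds 0.6 N). About 200 g
- gauge_foot (a point): centre of the underside of the gauge's foot (where the pin comes out); z along the barrel
- gauge: the gauge; origin at the centre of the underside of its foot, z up along the barrel
- ring (a joint): the reading: how far (m) the pin has pushed the red ring up the barrel, 0 to 0.018. It starts at 0 (ring's underside 10 mm above the foot's underside) and stays at the farthest point reached. With the foot flush on the steel ring it comes to about 4 mm (soft pad), 8 mm (medium) or 12 mm (firm); 16 mm means the pin was pressed on something rigid
- stand_seat (a point): the gauge stand, a turned metal holder 60 mm across on an 85 mm square base plate: centre of the ledge on which the gauge's foot rests, 24 mm above the bench. The ledge has a 20 mm hole for the pin, and a wall round it with an inner width of 48 mm rises 8 mm above it
- test_block: test block: aluminium plate 72 x 156 x 6 mm on the bench, origin under its centre, long side along y; a height-adjustable steel ring in the middle (48 mm outside, 30 mm inside). A black rubber pad 26 mm across sits in the ring, its top level with it; two spare pads 50 mm to either side are not tested. All look alike; which is soft changes. Foot flush, the pin takes 2 to 6 N, the ring the rest
- seat (a point): point on the axis of the steel ring, at the plate's top, 6 mm above the bench. The ring's top (and the pads' tops with it) is set anew each time, anywhere from 21 to 39 mm above the bench, so it must be found by feel. The ring is cushioned: it gives 1 mm for each 12 N on it
- board: grey verdict board 90 x 180 x 10 mm, its centre line at y = 0; origin under its centre. Four patches 30 mm wide along y lie in a row at its far (+x) side, centres at board y = +60 (white, blank), +10 (red), -25 (yellow), -60 mm (green)
- flag_grip (a point): middle of the flag's black upright grip, 16 x 16 mm and 36 mm tall, its top 52 mm and this point 40 mm above the bench; a pointer on it reaches over the patches
- flag (a joint): how far (m) the flag has slid along the board's -y direction: 0 over the middle of the white patch, 0.05 red, 0.085 yellow, 0.12 green; end stops at -0.012 and 0.124. It slides with about 1.5 N and stays where it is left
- amber_bottle: small brown bottle 32 x 32 x 53 mm, a bystander; origin under its centre
- sample_bottle_a: clear bottle with a white cap, 48 x 48 x 104 mm, a bystander; origin under its centre
- filter_tin: round blue tin 70 x 70 x 34 mm, a bystander; origin under its centre
- marker: blue and white marker pen, 135 mm long, lying, a bystander
Things that resemble listed ones, but are neither listed nor needed, are in the scene too. What is shaped like the part that bears stand_seat but orange is not meant.

How it is judged:
By the outcome, as a careful person would: the job done as asked, in the order asked, and still so for the second after the job is handed in, with the robot touching nothing.
It also fails if it takes over 61 s, if anything falls off the work surface, if the arm or the gripper's body presses on something with over 40 N, if the wrist force passes 120 N, or if a joint passes its speed limit or range.

### The arm

A 6-joint arm with a two-finger parallel gripper is mounted at the origin on a cart in front of the work surface, level with it; the furniture and walls round the work are solid. World frame = base frame: x ahead of the robot, y to its left, z up, the work surface at z = 0. Lengths are in m, angles in degrees, forces in N, time in s.
With the tool pointing down it reaches from about 0.325 to 0.85 m from the base axis. Payload 15.5 kg.
Tool frame: the origin (TCP) lies at the very end of the fingers, on their centre line; the grasp point (between the pads) lies arm.grip_depth behind it (arm.grip_depth is the distance from the TCP to the grasp point, in m); z points along the fingers, y is the line along which they close (so a half turn about z gives the same grasp; the last joint's range is limited). The gripper opens to 91 mm and grips with 3 to 60 N. Pads are 32 mm wide; open, the fingers measure 118 mm over their backs; the gripper's body (76 mm by 178 mm) begins 60 mm behind the grasp point.
Start: joints at [-78.982, 28.281, 77.091, -0, 74.628, -5.472], TCP at [0.177, -0.599, 0.214] pointing down, gripper open.
Joint ranges: [-166.48, 166.48], [-47.26, 123.95], [12.59, 153.08], [-70.14, 250.14], [6.76, 159.57], [-176.63, 176.63]. Speed limits (degrees/s): [108.29, 108.29, 147.25, 172.46, 172.46, 172.46].

### API

Orientations are given as a 3x3 rotation matrix whose columns are the frame's x, y, z axes.
In Python, from rig import arm gives the robot as it stands. Calls block until the motion is done:
- arm.move_to(position, orientation): joint-space move of the TCP to a pose.
- arm.move_l(position, orientation=None, feed=0.15): straight line of the TCP; orientation=None keeps the orientation; feed is the mean speed in m/s.
- arm.move_joints(angles): joint-space move.
- arm.grip(opening): finger opening in m; the grip force is fixed at half the most; returns when the fingers have stopped.
- arm.sleep(seconds).
- arm.solve_ik(position, orientation): joint angles nearest the present ones, or None.
- arm.snapshot(name): name is "scene" or "side" or "wrist"; returns the picture (400x640x3 uint8, red, green, blue); there is no depth.
- arm.get_calibration(name): a dict with "intrinsics" (3x3 intrinsics, pixels), "cam_to_world" (4x4, takes a point from camera to world coordinates). Camera axes: x right, y down, z forward; pixel columns grow to the right and rows downward; lengths in m; the calibration is good to about 2 mm. A picture is of the moment at which its call begins: read the wrist's pose just before it. get_calibration takes no time and is no camera call; for the wrist camera it gives the pose at the moment of the call.
A pose or a line that the arm cannot do raises arm.Unreachable and nothing moves.
- arm.sign_off(): hands the job in; it is judged then, once.
Readings, each from a call of its own:
- arm.current_t(): time.
- arm.current_joint_positions(): joint angles.
- arm.current_dq(): joint speeds.
- arm.current_tau(): joint torques, N m.
- arm.current_ee_pos(): TCP position.
- arm.current_tool_rot(): TCP orientation.
- arm.current_force(): force on the tool from outside, world axes, zero at the start.
- arm.current_torque(): the same for the moment, N m.
- arm.current_width(): finger opening in m.
- arm.current_grasp_force(): force on a finger pad.
Only numpy, scipy, OpenCV 4.12 (cv2) and the standard library are available. Lean on these libraries where they do the work, as an engineer would, in place of code of your own. Each camera call takes 0.05 s, during which the arm holds its last target. There are 200 camera calls.

## Working session

There is one attempt and no reset: what is moved stays moved. The work goes in short steps, each a Python script; the robot and the scene stay as the last script left them, time stands still between calls to the robot, and variables do not carry over. Pictures are saved under pics/ and viewed, at most 10 in all, crops included, and the job is handed in when it is done.

```bash
mkdir -p pics; ls
python3 - <<'E'
from rig import arm
import cv2, numpy as np
np.set_printoptions(precision=4,suppress=True)
for n in("scene","side"):
    im=arm.snapshot(n); cv2.imwrite(f"pics/{n}0.png",cv2.cvtColor(im,cv2.COLOR_RGB2BGR))
    c=arm.get_calibration(n);print(n,c["intrinsics"],c["cam_to_world"])
print(arm.current_t(),arm.grip_depth,arm.current_tool_rot(),arm.get_calibration("wrist"))
E
```

```text
pics
scene [[465.6083   0.     319.3338]
 [  0.     465.6083 195.9452]
 [  0.       0.       1.    ]] [[ 0.832   0.4018 -0.3826  1.0778]
 [ 0.5547 -0.592   0.5846 -0.8048]
 [ 0.0084 -0.6986 -0.7154  1.0208]
 [ 0.      0.      0.      1.    ]]
side [[394.4248   0.     320.1582]
 [  0.     394.4248 194.916 ]
 [  0.       0.       1.    ]] [[ 0.9999  0.0135  0.0103  0.5676]
 [-0.0049 -0.3473  0.9377 -1.1304]
 [ 0.0162 -0.9376 -0.3472  0.5034]
 [ 0.      0.      0.      1.    ]]
0.1 0.0188 [[ 0.9589  0.2839 -0.0002]
 [ 0.2839 -0.9589  0.0011]
 [ 0.0001 -0.0011 -1.    ]] {'intrinsics': array([[309.1979,   0.    , 323.4703],
       [  0.    , 309.1979, 204.2183],
       [  0.    ,   0.    ,   1.    ]]), 'cam_to_world': array([[ 0.2833, -0.9306, -0.2317,  0.2422],
       [-0.959 , -0.2752, -0.0672, -0.5794],
       [-0.0012,  0.2412, -0.9705,  0.3843],
       [ 0.    ,  0.    ,  0.    ,  1.    ]])}
```

View pics/scene0.png

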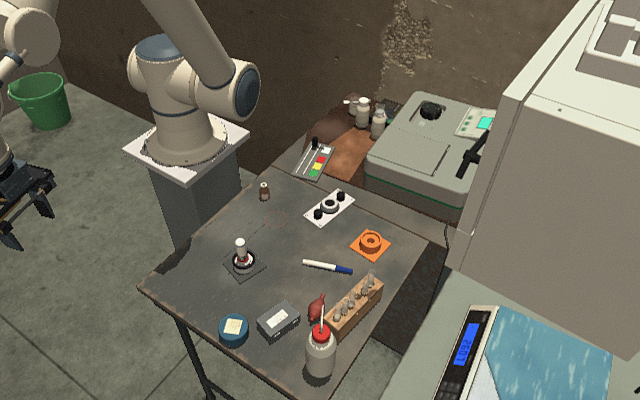

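View pics/side0.png

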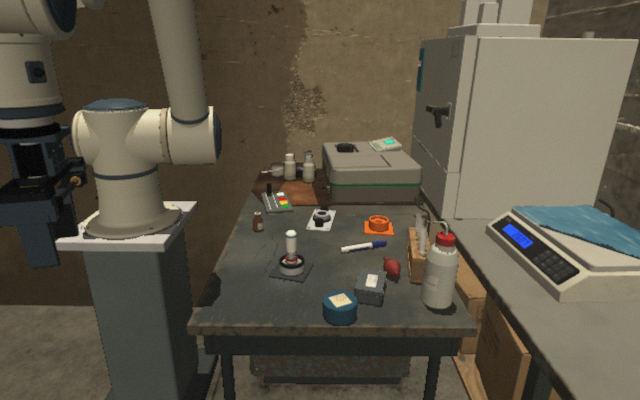

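The scene view shows the white gauge in the dark stand at about (241,258), the test block's ring at (330,206) with its pads at (317,214) and (340,197), and the flag board at (315,160). In the side view they are at (292,265), (322,218) and (277,201).

```bash
cat > h.py <<'E'
from rig import arm
import cv2, numpy as np
np.set_printoptions(precision=4,suppress=True)
def ray(cal,u,v,z):
    K,T=cal["intrinsics"],cal["cam_to_world"]
    d=T[:3,:3]@np.linalg.solve(K,[u,v,1.]);o=T[:3,3]
    return (o+d*(z-o[2])/d[2])[:2]
def shot(n,f):
    c=arm.get_calibration(n);im=arm.snapshot(n);cv2.imwrite(f"pics/{f}.png",cv2.cvtColor(im,cv2.COLOR_RGB2BGR));np.save(f"pics/{f}.npy",c["cam_to_world"]);return im,c
def down(yaw):  # tool y axis (closing) at world angle yaw+90
    c,s=np.cos(np.radians(yaw)),np.sin(np.radians(yaw))
    return np.array([[c,s,0],[s,-c,0],[0,0,-1.]])
E
python3 - <<'E'
from h import *
for n,P in dict(scene=[("gtop",240,240,.106),("stand",242,261,.03),("ring",330,205,.03),("p1",317,213,.03),("p2",340,197,.03),("flagtop",315,140,.052),("boardw",327,150,.01),("boardg",314,173,.01),("amber",264,184,.053)],
 side=[("gtop",292,233,.106),("stand",292,265,.032),("ring",321,213,.03),("flagtop",268,184,.052)]).items():
    c=arm.get_calibration(n)
    for a,u,v,z in P: print(n,a,ray(c,u,v,z))
E
```

```text
scene gtop [ 0.5095 -0.2977]
scene stand [ 0.5125 -0.3064]
scene ring [ 0.5942 -0.0085]
scene p1 [ 0.5803 -0.0559]
scene p2 [0.6011 0.0356]
scene flagtop [0.4049 0.1931]
scene boardw [0.4389 0.215 ]
scene boardg [0.4664 0.0966]
scene amber [ 0.3964 -0.0651]
side gtop [ 0.5134 -0.3114]
side stand [ 0.5138 -0.3282]
side ring [ 0.5834 -0.0119]
side flagtop [0.3968 0.1928]
```

Run:
```python
from h import *
c=arm.get_calibration("scene")
for u,v in((361,122),(378,134)): print(ray(c,u,v,0))
R=down(0)
for p,f in(((.5,.08,.24),"w_board"),((.512,-.308,.22),"w_gauge")):
    arm.move_to(p,R); arm.sleep(.2); shot("wrist",f); print(arm.current_t(),arm.current_joint_positions())
```

```text
[0.4488 0.4265]
[0.5337 0.3997]
3.0083 [ 2.2989 17.1588 91.4148 -0.0012 71.4303 92.3246]
4.7 [-36.6782  25.7045  80.6827   0.0005  73.608   53.2554]
```

View pics/w_board.png

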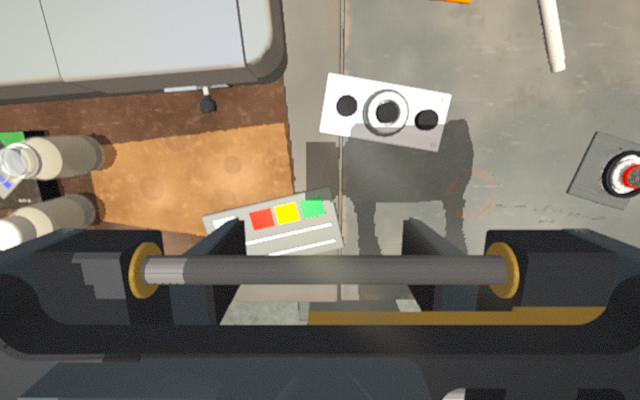

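View pics/w_gauge.png

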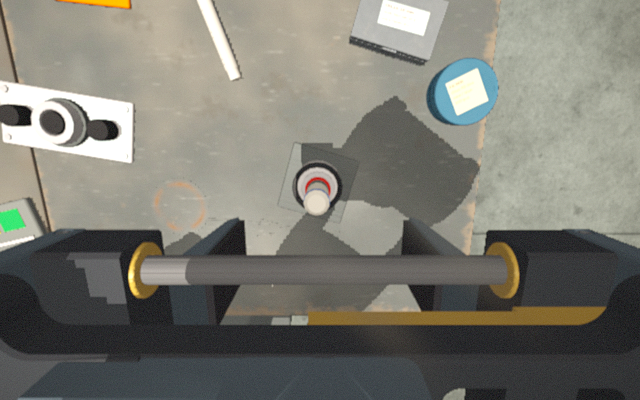

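In w_board the plate's corners are about (328,73), (452,94), (437,151), (320,132), with the ring at (386,112) and the red, yellow and green patches at (261,218), (287,213), (313,208). In w_gauge the stand's wall is at (317,186), the gauge's white top at (316,203) and the ring at (62,122).

Run:
```python
from h import *
K=arm.get_calibration("wrist")["intrinsics"]
C={f:dict(intrinsics=K,cam_to_world=np.load(f"pics/{f}.npy")) for f in("w_board","w_gauge")}
b,g=C["w_board"],C["w_gauge"]
im=cv2.imread("pics/w_board.png");hsv=cv2.cvtColor(im,cv2.COLOR_BGR2HSV)
def blob(m,x0,x1,y0,y1):
    z=np.zeros_like(m);z[y0:y1,x0:x1]=m[y0:y1,x0:x1]
    cs,_=cv2.findContours(z,cv2.RETR_EXTERNAL,cv2.CHAIN_APPROX_NONE);c=max(cs,key=cv2.contourArea)
    return cv2.minAreaRect(c)
for n,h0,h1 in(("red",0,8),("yel",24,34),("grn",50,80)):
    r=blob(cv2.inRange(hsv,(h0,150,90),(h1,255,255)),230,340,190,235);print(n,r,ray(b,*r[0],.0105))
r=blob(cv2.inRange(im,(90,90,90),(255,255,255))if 0 else cv2.inRange(im,(205,205,205),(255,255,255)),315,460,65,160);print("plate",r,[ray(b,*p,.006) for p in cv2.boxPoints(r)])
print("plate corners",np.array([ray(b,*p,.006) for p in((328,73),(452,94),(437,151),(320,132))]))
for z in(.006,.02,.03,.04): print(z,ray(b,386,112,z),ray(g,62,122,z))
print("stand",ray(g,317,186,.032),"top",ray(g,316,203,.106))
im=cv2.imread("pics/w_gauge.png");r=im[135:235,260:380]
cv2.imwrite("pics/crop1.png",np.hstack([cv2.resize(r,None,fx=4,fy=4),cv2.resize(cv2.imread("pics/scene0.png")[120:190,285:345],(320,400))]))
```

```text
red ((261.5000305175781, 219.0000457763672), (17.220029830932617, 20.858062744140625), 75.96376037597656) [0.4477 0.164 ]
yel ((286.5294189453125, 213.11766052246094), (17.46256446838379, 20.858062744140625), 75.96376037597656) [0.4559 0.13  ]
grn ((315.1206970214844, 198.55172729492188), (12.124641418457031, 3.903137683868408), 4.763641834259033) [0.4759 0.0914]
plate ((384.9053955078125, 112.06757354736328), (125.10763549804688, 60.33443069458008), 9.462322235107422) [array([0.5625, 0.0869]), array([0.6332, 0.0744]), array([ 0.6093, -0.0785]), array([ 0.5364, -0.0728])]
plate corners [[ 0.6321  0.0746]
 [ 0.6076 -0.0792]
 [ 0.5378 -0.0667]
 [ 0.5619  0.0846]]
0.006 [0.5863 0.0016] [0.5861 0.0083]
0.02 [0.5857 0.0043] [ 0.5858 -0.0031]
0.03 [0.5852 0.0063] [ 0.5857 -0.0113]
0.04 [0.5848 0.0082] [ 0.5855 -0.0195]
stand [ 0.5129 -0.2988] top [ 0.5103 -0.2994]
```

View pics/crop1.png

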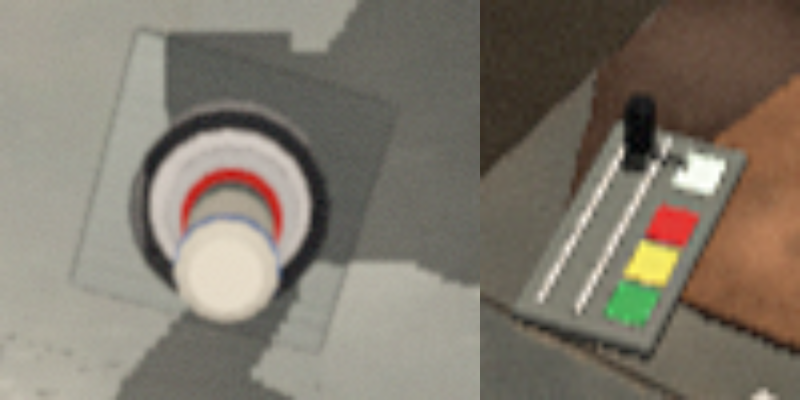

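Run:
```python
from h import *
R=down(0)
arm.grip(.06)
out=[]
for p,f in(((.517,.003,.16),"n_ring"),((.444,-.300,.16),"n_stand")):
    arm.move_to(p,R); arm.sleep(.25); im,c=shot("wrist",f); out.append(cv2.resize(im[70:190,253:393,::-1],None,fx=2.8,fy=2.8)); print(arm.current_t(),c["cam_to_world"][:3,3])
cv2.imwrite("pics/crop2.png",np.hstack(out))
```

```text
6.8583 [0.5848 0.0028 0.331 ]
8.35 [ 0.5121 -0.2985  0.3309]
```

View pics/crop2.png

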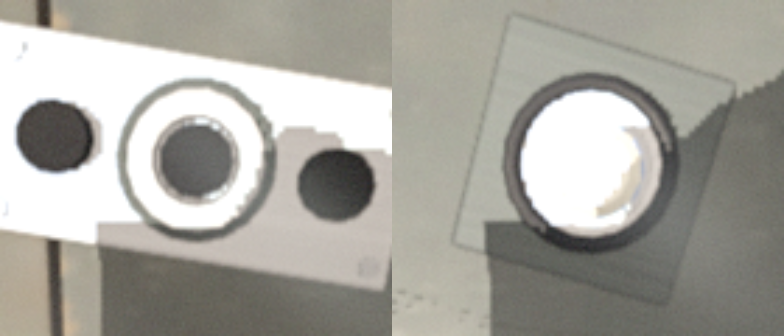

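Run:
```python
from h import *
K=arm.get_calibration("wrist")["intrinsics"]
C=lambda f:dict(intrinsics=K,cam_to_world=np.load(f"pics/{f}.npy"))
ring=ray(C("n_ring"),323.7,126.8,.03); st=ray(C("n_stand"),324,127.9,.032); print(ring,st)
np.save("ring.npy",ring);np.save("st.npy",st)
d=arm.grip_depth; R=down(0); zg=.086-d
arm.move_to([*st,.14],R); arm.move_l([*st,zg],R,feed=.1)
print(arm.current_force())
arm.grip(0.0); arm.sleep(.2)
print("w",arm.current_width(),arm.current_grasp_force(),arm.current_force(),arm.current_torque(),arm.current_ee_pos())
arm.move_l([*st,zg+.036],R,feed=.05);arm.sleep(.2)
print(arm.current_t(),arm.current_width(),arm.current_force(),arm.current_ee_pos())
im,c=shot("side","s_lift")
cv2.imwrite("pics/crop3.png",cv2.resize(im[190:300,240:360,::-1],None,fx=4,fy=4))
```

```text
[0.5854 0.0025] [ 0.5116 -0.299 ]
[-0.0782 -0.1419 -0.0524]
w 0.023966374175446892 29.999870299652684 [ 0.1105 -0.0989 -0.0962] [-0.0448 -0.0092  0.0463] [ 0.5116 -0.2991  0.0672]
11.5167 0.024029385131754316 [-0.402  -0.3166 -1.0679] [ 0.5114 -0.2989  0.1029]
```

View pics/crop3.png

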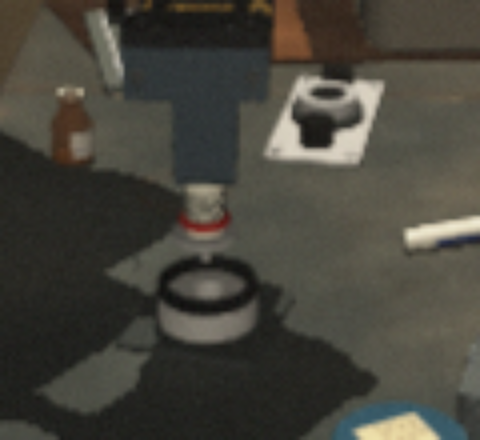

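The gauge hangs upright in the gripper, clear of the stand. Next comes the move over the ring, then a guarded descent.

Run:
```python
from h import *
ring=np.load("ring.npy"); d=arm.grip_depth; R=down(0); off=.062-d   # tcp z = foot z + off
def F(n=4):
    v=[]
    for _ in range(n): v.append(arm.current_force()[2]); arm.sleep(.008)
    return np.mean(v)
arm.move_to([*ring,.075+off],R); arm.move_l([*ring,.058+off],R,feed=.06); arm.sleep(.3)
s=[arm.current_force()[2] for _ in range(5) if arm.sleep(.02) is None]; b=np.mean(s); print("bias",b,np.std(s),arm.current_t(),arm.current_ee_pos())
z=.058; t0=arm.current_t(); log=[]
while z>.030:
    z-=.0015; arm.move_l([*ring,z+off],R,feed=.05); f=F()-b; log.append((z,f))
    if f>.6: break
print(np.round(np.array(log)*[1000,1],2).tolist(),arm.current_t()-t0)
```

```text
bias nan nan 13.5667 [0.5855 0.0025 0.1014]
[[56.5, nan], [55.0, nan], [53.5, nan], [52.0, nan], [50.5, nan], [49.0, nan], [47.5, nan], [46.0, nan], [44.5, nan], [43.0, nan], [41.5, nan], [40.0, nan], [38.5, nan], [37.0, nan], [35.5, nan], [34.0, nan], [32.5, nan], [31.0, nan], [29.5, nan]] 5.383299999999998
  return _methods._mean(a, axis=axis, dtype=dtype,
  ret = ret.dtype.type(ret / rcount)
  ret = _var(a, axis=axis, dtype=dtype, out=out, ddof=ddof,
  arrmean = um.true_divide(arrmean, div, out=arrmean,
  ret = ret.dtype.type(ret / rcount)
```

The bias came out empty because `arm.sleep` doesn't return None, so the force guard was blind and the descent ran all the way to foot z 29.5 mm. I'll read the force before moving any further.

Run:
```python
from h import *
v=[]
for _ in range(8): v.append(arm.current_force()); arm.sleep(.01)
v=np.array(v);print(v.mean(0),v.std(0),arm.current_torque(),arm.current_ee_pos(),arm.current_width(),arm.current_t())
```

```text
[ 0.6551 -0.1068  2.6062] [0.6249 0.3247 0.4916] [-0.1074 -0.0813  0.0665] [0.5854 0.0025 0.0727] 0.024366333236338574 19.0167
```

Run:
```python
from h import *
ring=np.load("ring.npy"); d=arm.grip_depth; R=down(0); off=.062-d; b=-1.9
def F(n=8):
    v=[]
    for _ in range(n): v.append(arm.current_force()[2]); arm.sleep(.01)
    return float(np.mean(v))-b
z=.0295; f=F(); log=[(z*1e3,f)]
while f<9.4 and z>.018:
    z-=.0004 if f<6.3 else min(.0003,(10.-f)/15000+.00003)
    arm.move_l([*ring,z+off],R,feed=.02); f=F(8 if f<6.3 else 14); log.append((round(z*1e3,2),round(f,2)))
print(log,arm.current_t())
h=[F(10) for _ in range(10)]
print("hold",np.round(h,2),arm.current_ee_pos(),arm.current_t())
arm.move_l([*ring,.075+off],R,feed=.08); arm.sleep(.3)
print("air",F(20)+b,arm.current_width(),arm.current_t())
```

```text
[(29.5, 4.4145888714609285), (29.1, 5.19), (28.7, 5.16), (28.3, 5.44), (27.9, 5.52), (27.5, 5.37), (27.1, 5.67), (26.7, 5.75), (26.3, 8.1), (26.14, 8.7), (26.03, 9.63)] 22.35
hold [9.64 9.58 9.71 9.52 9.38 9.73 9.67 9.75 9.8  9.5 ] [0.5855 0.0025 0.0694] 23.1833
air -1.9266755582636397 0.023911325557036563 24.4083
```

Pin force stayed at about 5.5 N until the foot met the ring near 26.5 mm, then I held 9.6 N. That hold was only just a second, so I'll press the same pad again for longer and then return the gauge.

Run:
```python
from h import *
ring=np.load("ring.npy"); st=np.load("st.npy"); d=arm.grip_depth; R=down(0); off=.062-d; b=-1.92
def F(n=8):
    v=[]
    for _ in range(n): v.append(arm.current_force()[2]); arm.sleep(.01)
    return float(np.mean(v))-b
arm.move_l([*ring,.0275+off],R,feed=.07)
arm.move_l([*ring,.0262+off],R,feed=.01); f=F(10); print(f)
if f<9.3: arm.move_l([*ring,.0262-min(.0002,(10-f)/15000)+off],R,feed=.01)
print(np.round([F(10) for _ in range(14)],2))
arm.move_l([*ring,.075+off],R,feed=.1)
arm.move_to([*st,.064+off],R)
arm.move_l([*st,.036+off],R,feed=.08); arm.sleep(.15)
print("pre",F(10),arm.current_t())
z=.036
while z>.0225:
    z-=.002; arm.move_l([*st,z+off],R,feed=.04); f=F(5)
    if f>2.5: break
print("seat z",z,f,arm.current_force(),arm.current_t())
```

```text
7.425797695742098
[8.11 8.53 8.46 8.23 8.33 8.43 8.25 8.43 8.34 8.38 8.12 8.57 8.34 8.22]
pre 0.11941834199320778 29.575
seat z 0.021999999999999985 20.98636086668298 [-3.6799  0.092  18.4607] 31.6167
```

Run:
```python
from h import *
st=np.load("st.npy"); d=arm.grip_depth; R=down(0); off=.062-d
arm.move_l([*st,.0238+off],R,feed=.04); arm.grip(.05)
arm.move_l([*st,.14],R,feed=.15)
bx=np.array([.4049,.196])
arm.move_to([bx[0]-.068,bx[1],.15],R); arm.sleep(.25)
im,c=shot("wrist","n_flag"); print(arm.current_t(),c["cam_to_world"][:3,3])
s,_=shot("side","s2"); q,_=shot("scene","q2")
cv2.imwrite("pics/crop4.png",np.hstack([cv2.resize(im[60:220,233:433,::-1],(500,400)),cv2.resize(s[222:290,270:314,::-1],(300,400),interpolation=cv2.INTER_CUBIC)]))
```

```text
35.2833 [0.4048 0.1963 0.3208]
```

View pics/crop4.png

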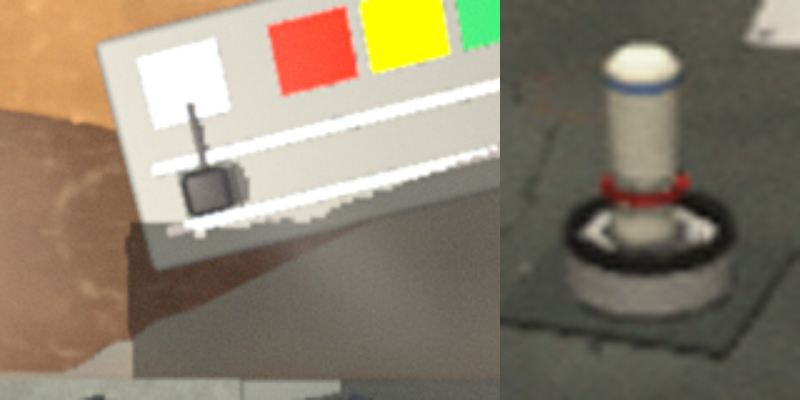

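The crop shows the gauge upright in its stand with the red ring raised clear of the wall. The flag grip's top is near wrist pixel (316,135).

Run:
```python
from h import *
st=np.load("st.npy")
def redc(f,x0,x1,y0,y1):
    h=cv2.cvtColor(cv2.imread(f),cv2.COLOR_BGR2HSV)[y0:y1,x0:x1]
    m=(cv2.inRange(h,(0,110,60),(8,255,255))|cv2.inRange(h,(172,110,60),(180,255,255)))
    y,x=np.nonzero(m); return x.mean()+x0,y.mean()+y0,len(x)
def row(n,z):
    c=arm.get_calibration(n);p=np.linalg.inv(c["cam_to_world"])@[*st,z,1];q=c["intrinsics"]@p[:3];return q[:2]/q[2]
for n,a,b,box in(("side","side0","s2",(272,312,235,280)),("scene","scene0","q2",(225,260,235,275))):
    A,B=redc(f"pics/{a}.png",*box),redc(f"pics/{b}.png",*box)
    s=(row(n,.034)-row(n,.046))[1]/12
    print(n,A,B,"mm:",(A[1]-B[1])/s,"abs z->",[row(n,z/1e3).round(1).tolist() for z in(30,36,40,44,48,52)])
K=arm.get_calibration("wrist")["intrinsics"];c=dict(intrinsics=K,cam_to_world=np.load("pics/n_flag.npy"))
print("flag",ray(c,315.8,135.2,.052))
im=cv2.cvtColor(cv2.imread("pics/n_flag.png"),cv2.COLOR_BGR2HSV);P=[]
for h0,h1 in((0,8),(24,34)):
    m=cv2.inRange(im,(h0,130,90),(h1,255,255)); m[:50]=0;m[130:]=0;m[:,:330]=0;m[:,425:]=0
    c2=max(cv2.findContours(m,0,2)[0],key=cv2.contourArea);r=cv2.minAreaRect(c2);P.append(ray(c,*r[0],.0105));print(r,P[-1])
e=P[0]-P[1];print(np.linalg.norm(e),np.degrees(np.arctan2(-e[0],e[1])))
```

```text
side (np.float64(290.86842105263156), np.float64(258.8421052631579), 38) (np.float64(291.075), np.float64(254.4), 40) mm: 11.973831419813639 abs z-> [[291.8, 259.5], [291.8, 257.2], [291.8, 255.8], [291.8, 254.3], [291.8, 252.8], [291.7, 251.3]]
scene (np.float64(243.0689655172414), np.float64(258.7586206896552), 29) (np.float64(242.26470588235293), np.float64(255.5), 34) mm: 14.035131916055164 abs z-> [[243.5, 259.0], [243.3, 257.6], [243.1, 256.6], [243.0, 255.7], [242.8, 254.8], [242.6, 253.8]]
flag [0.3984 0.2028]
((358.0293884277344, 79.88235473632812), (29.068683624267578, 31.780315399169922), 77.47119140625) [0.4481 0.1638]
((394.62939453125, 70.58234405517578), (29.394079208374023, 33.298828125), 77.47119140625) [0.4562 0.1298]
0.03492310721493817 13.398313097728034
```

The reading is about 12 mm from the images, and the 5.7 N pin force agrees with that, so the pad is firm and the flag goes to green.

Run:
```python
from h import *
p=np.array([.3984,.2028]); a=np.radians(13.4); u=np.array([np.sin(a),-np.cos(a)]); R=down(13.4)
arm.move_to([*p,.10],R); arm.move_l([*p,.024],R,feed=.1); print(arm.current_force())
arm.grip(0.); print(arm.current_width(),arm.current_force(),arm.current_t())
q=p+u*.1197; arm.move_l([*q,.024],R,feed=.06); arm.sleep(.2); print(arm.current_force(),arm.current_ee_pos())
arm.grip(.05); arm.move_l([*q,.12],R,feed=.12)
arm.move_to([q[0]-.068,q[1]+.0,.15],down(0)); arm.sleep(.25)
im,c=shot("wrist","n_flag2"); s,_=shot("scene","q3")
cv2.imwrite("pics/crop5.png",np.hstack([cv2.resize(im[60:220,233:433,::-1],(400,320)),cv2.resize(s[125:285,220:420,::-1],(400,320))])); print(arm.current_t())
```

```text
[0.415  0.7003 0.6974]
0.01598175026930771 [ 1.1524 -1.2258  3.8668] 37.325
[ 0.531  -1.1082  5.0497] [0.4264 0.0861 0.0241]
42.05
```

View pics/crop5.png

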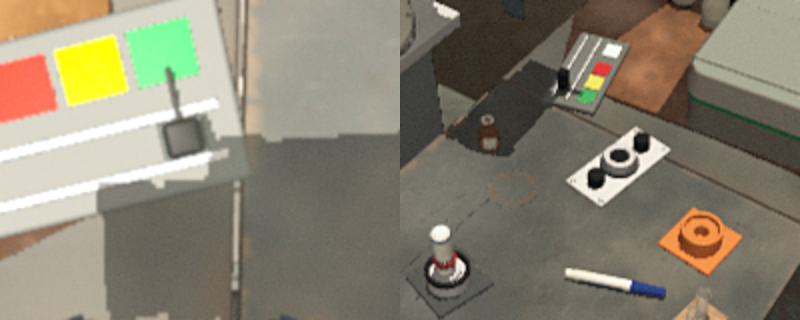

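The pointer at crop pixel (170,72) rests in the middle of the green patch. The gauge stands upright in its stand and the bystanders haven't moved.

```bash
python3 -c "
from rig import arm
print(arm.sign_off())"
```

```text
the job is handed in; nothing more can be done
None
```

The job is handed in at about 42 s: the pad was pressed twice (about 1 s at 9.6 N, then 1.4 s at 8.3 N, because the first hold was borderline), it read about 12 mm (firm), the gauge is upright in its stand and the flag is on green; a script error left part of the first descent without a force check, and re-seating the gauge briefly pushed its foot onto the stand's ledge with about 21 N.

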